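# Seat the stage top on its kinematic base and latch it

## Robot

A 7-joint arm with a two-finger parallel gripper is mounted at the origin on a cart in front of the work surface, level with it; the furniture and walls round the work are solid. World frame = base frame: x ahead of the robot, y to its left, z up, the work surface at z = 0. Lengths are in m, angles in rad, forces in N, time in s.
With the tool pointing down it reaches from about 0.35 to 0.9 m from the base axis. Payload 7.2 kg.
Tool frame: the origin (TCP) lies on the front face of the gripper's body, between the roots of the fingers; the fingertips stand arm.tip_extent ahead of it and the grasp point (between the pads) lies 54 mm ahead of it (arm.tip_extent is the distance from the TCP to the fingertips, in m); z points along the fingers, y is the line along which they close (so a half turn about z gives the same grasp; the last joint's range is limited). The gripper opens to 85 mm and grips with 20 to 120 N. Pads are 22 mm wide; open, the fingers measure 114 mm over their backs; the gripper's body (76 mm by 85 mm) begins 54 mm behind the grasp point. The pads swing forward as they close: fully open they stand 13 mm farther back than shut.
Start: joints at [1.158, 0.411, -0.013, 1.596, 0.006, 1.134, -0.082], TCP at [0.211, -0.588, 0.304] pointing down, gripper open.
Joint ranges: [-2.95, 2.95], [-0.29, 1.99], [-1.47, 1.44], [0.14, 2.54], [-1.03, 4.17], [0.13, 1.85], [-2.86, 2.86]. Speed limits (rad/s): [2.39, 2.39, 3.01, 3.01, 3.14, 3.14, 3.14].

## Interface

Orientations are given as a rotation vector (axis times angle).
In Python, from rig import arm gives the robot as it stands.
- The arm moves only by the tool play_rows, never from a script. Its argument "deltas" is a list of rows, each a list of 3 entries, a list of its own where there are three numbers: the shift along the tool's x, y, z in m, then the turn, a rotation vector about the tool's x, y, z in rad, then the finger opening in m, from 0 to 0.0854. In form: [[[x, y, z], [rx, ry, rz], fingers], ...]. A call has exactly 10 rows; each row is the pose to reach, as a shift and turn from the pose commanded when the call began, along the tool's axes at that moment; what a row does not reach only later rows make up. A row lasts 1/12 s, in which the tool goes at most 41.7 mm and 7.16 degrees, less where a joint would pass 70% of its speed; a pose out of reach is approached as far as the arm can. A call with a gripper value outside its range is refused whole. The fingers move at their own pace and stop on an object; the grip force is fixed at half the most. Time passes only in rows, so rows that repeat a pose let the fingers close, or fill a call up. It gives the time, the measured TCP pose, the force, the opening and the grip force at its end, in the units of the state.
- arm.read_state(): the state, without advancing time (a new reading comes with each control period).
- arm.snapshot(name): name is "side" or "top" or "wrist"; returns a dict with "frame" (400x640x3 uint8, blue, green, red), "vertical_fov" (degrees; the focal length in pixels is half the picture's height over the tangent of half this angle, whatever the lens; pixels are square), "cx", "cy" (the principal point, pixels), "R" (3x3) and "t" (3): a world point X has camera coordinates R X + t. Camera axes: x right, y down, z forward; pixel columns grow to the right and rows downward; lengths in m; the calibration is good to about 2 mm. The wrist camera is an equidistant fisheye: a pixel r from the principal point sees the ray r / f radians off the axis. A picture is of the moment at which its call begins. There is no depth.
- arm.close_job(): hands the job in; it is judged then, once.
The state is a dict: "t": time; "joint_positions": joint angles; "qvel": joint speeds; "joint_torque": joint torques, N m; "ee_pos": TCP position; "tool_rot": TCP orientation; "ft_force": force on the tool from outside, world axes, zero at the start; "torque": the same for the moment, N m; "gripper_width": finger opening in m; "finger_force": force on a finger pad.
Only numpy, scipy, OpenCV 4.12 (cv2) and the standard library are available. Lean on these libraries where they do the work, as an engineer would, in place of code of your own. Each camera call takes 0.05 s, during which the arm holds its last target. There are 200 camera calls.

## Task

Pick the aluminium stage top up by its black grip and put it on the kinematic base, its red-marked foot in the red cone, its neighbour in the V groove and the third foot on the flat; the seat set stands anywhere along its bed, so feel gently along the groove line for the cone until all three feet are fully home and the top lies level. Go gently: never push the stage top hard against the base. When it is home and let go, slide the red latch post all the way towards the stage, so that the tongue holds it down, and leave the other things on the bench alone.

Things in the scene. Friction and masses are not known exactly. Their poses are not given: they have to be found in the camera images.
- stage_grip (a point): Centre of the black grip of the loose stage top: block 44 (x) x 16 (y) x 44 (z) mm, pinched across y. Axes are the stage top's, z up. The point is 16 mm below the grip's top, 28 mm above the plate's top face and 49 mm above the lowest points of the feet. Fully home on the base it is 80 mm above the bench, at x = 0 and y = the seat set's place (-20 to +20 mm) in the base's axes.
- stage_top: The stage top: bare aluminium plate 100 (x) x 124 (y) x 8 mm under the grip, 0.5 to 0.75 kg, centre of mass on the grip's axis. Origin 49 mm below stage_grip, same axes, at the feet's lowest points. Feet: low-friction balls of radius 5 mm on stems, centres at x, y = (-28,-46) cone foot, (-28,+46) groove foot, (+40,0) flat foot, mm, and z = 5 mm. It goes on with its x and y along the base's.
- cone_foot (a point): Centre of the ball of the cone foot, radius 5 mm; the plate's corner above it is painted red. While this ball stands on the flat top of the rail its centre is 41 mm above the bench, 5 mm too high; home in the cone 36 mm. Within about 3 mm of the cone's middle, let go, it drops in by its own weight (friction of the balls about 0.15); a light nudge both ways settles it, and is stopped by the steep cone.
- base: Kinematic base, fixed: grey bed from -122 to +62 mm in its x, +-118 mm in y; origin on the bench below the middle of the seat set's travel, z up. The steel seat set is clamped on it somewhere from -20 to +20 mm along the base's y; where is NOT in the readings: see or feel it. It does not move when pushed. Its flat seat, 20 (x) x 92 (y) mm, is at x = +40 mm, top 31 mm above the bench.
- cone_mid (a point): On the base at x -28, y -46, z 36 mm: where the middle of the cone's mouth would be were the seat set at mid travel; truly it is -20 to +20 mm from here along the base's y. Cone: mouth 11.5 mm wide, walls 60 degrees steep, in a red piece 20 mm long of a steel rail, 20 mm wide, flat top at this height, 44 mm long each way from the cone; beyond that towards +y a V groove, as wide and steep, 90 mm long.
- latch_post (a point): Grasp point on the latch's upright red post, 16 mm diameter, from 60 to 102 mm above the bench; this point is 86 mm up, at x -104, y -25 mm in the base's axes when the latch is open. The post slides along the base's +x; grasp it from above. Its steel tongue, 22 mm wide, then runs 2 mm above the plate's near edge; it cannot pass while the stage top is not home.
- latch (a joint): Latch travel in m along the base's +x: 0 open, 0.028 fully home. Friction about 2 N, stays where it is left.
- part_case: Flat blue case with clear lid, 94 x 135 x 30 mm, origin at the underside; leave alone.
- connector: White connector housing, 20 x 34 x 12 mm, lying behind the base, origin at the underside; leave alone.
- usb_part: White USB module, 18 x 55 x 11 mm, lying behind the base, origin at the underside; leave alone.
- green_board: Green circuit board, 70 x 100 x 16 mm, origin at the underside; leave alone.

How it is judged:
On the way, in this order (a step that is already met when the one before it is completed fails the run):
1. The stage top is lifted clear of the bench by its grip (height (world z) of stage_grip above 0.085 m and contact force between stage_top and the fingers above 2 N), for 0.1 s.
2. All three feet are home in the seats: the stage top is level and at its seated height, with the latch still open (z of stage_grip in the frame of base between 0.077 and 0.0815 m and angle between the z axis of stage_grip and the z axis of base, either way round below 0.02 rad and angle between the x axis of stage_grip and the x axis of base, either way round below 0.08 rad and x of stage_grip in the frame of base between -0.005 and 0.005 m and y of stage_grip in the frame of base between -0.025 and 0.025 m and value of joint latch below 0.008 m and contact force between stage_top and the fingers below 0.5 N), for 0.2 s.
3. The latch is slid fully towards the stage (value of joint latch above 0.024 m), for 0.1 s.
At the end, for the whole second after the job is handed in: Stage top at rest, three feet in cone, groove and flat: level within 0.02 rad, yaw within 0.08 rad of the base, stage_grip 77 to 81.5 mm up, within 5 mm of the base's x = 0 and 25 mm of y = 0; latch at least 24 mm home; nothing else disturbed (z of stage_grip in the frame of base between 0.077 and 0.0815 m and angle between the z axis of stage_grip and the z axis of base, either way round below 0.02 rad and angle between the x axis of stage_grip and the x axis of base, either way round below 0.08 rad and x of stage_grip in the frame of base between -0.005 and 0.005 m and y of stage_grip in the frame of base between -0.025 and 0.025 m and value of joint latch above 0.024 m and linear speed of stage_top below 0.01 m/s); the robot touches nothing.
It fails at once if The stage top is pushed against the base, seats or latch with more than 35 N (contact force between stage_top and base above 35 N).
It fails at once if The stage top is tipped by more than 0.5 rad (angle between stage_grip's own z axis and vertical above 0.5 rad).
It fails at once if The part case, white connector, white USB module or green board is moved by more than 20 mm (distance of any of part_case, connector, usb_part, green_board from where it was at the start of the episode above 0.02 m).
It also fails if it takes over 69 s, if anything falls off the work surface, if the arm or the gripper's body presses on something with over 40 N, if the wrist force passes 120 N, or if a joint passes its speed limit or range.

## Working session

There is one attempt and no reset: what is moved stays moved. The work goes in short steps, Python scripts to look and compute and a tool call to move; the robot and the scene stay as the last step left them, time stands still between calls to the robot, and variables do not carry over. Pictures are saved under pics/ and viewed, at most 10 in all, crops included, and the job is handed in when it is done.

Besides the shell and the picture viewer there is one more tool, called after "Call:" by a JSON object that holds its "op" and its "data". play_rows: Moves the arm, as the interface text tells. Its arguments: {"type":"object","properties":{"deltas":{"type":"array"}},"required":["deltas"]}

```bash
mkdir -p pics; python3 - <<'E'
from rig import arm
import cv2,pickle
s=arm.read_state();print(s, arm.tip_extent)
d={}
for n in("top","side","wrist"):
    p=arm.snapshot(n);d[n]=p;cv2.imwrite(f"pics/{n}0.png",p["frame"]);print(n,p["vertical_fov"],p["cx"],p["cy"],p["R"],p["t"])
pickle.dump(d,open("s0.pkl","wb"))
E
```

```text
{'t': 0.0, 'joint_positions': array([ 1.15780271,  0.4118673 , -0.01270929,  1.59705069,  0.00563163,
        1.13431455, -0.08222168]), 'qvel': array([-0.00048822,  0.00010219, -0.00174896,  0.00016229,  0.00023331,
        0.00036172, -0.00066204]), 'joint_torque': array([-1.22743968e-03, -6.00620341e+01,  6.81100599e-01, -2.99408859e+01,
        1.36933973e-02,  1.05822785e-02, -2.95852908e-05]), 'ee_pos': array([ 0.21108012, -0.58786713,  0.30307061]), 'tool_rot': array([-3.09349281e+00, -5.38677410e-01,  6.52806195e-04]), 'ft_force': array([-0.88868893, -0.14800509, -0.10339453]), 'torque': array([-0.02015184,  0.01510333,  0.03964086]), 'finger_force': 0.0, 'gripper_width': 0.08554800817250217} 0.0726
top 47.91922400283529 317.9628000533453 196.27193766718153 [[-0.02262941 -0.99842926  0.05125352]
 [-0.99101967  0.01564441 -0.13279784]
 [ 0.13178742 -0.05379838 -0.98981706]] [-0.01388302  0.61691779  1.06543993]
side 48.784267414670644 325.234411275095 198.64740386847487 [[-0.98354136 -0.18011288 -0.01434393]
 [-0.11038591  0.66183398 -0.74147875]
 [ 0.14304318 -0.72769165 -0.67082301]] [0.60517662 0.14169003 1.02182147]
wrist 65.70646984690485 318.42849427211434 205.76477629598705 [[ 0.33812216 -0.94109936 -0.00232302]
 [-0.89712199 -0.3230656   0.30133162]
 [-0.28433349 -0.09980287 -0.95351657]] [-0.62330625 -0.0394159   0.38090637]
```

View pics/top0.png

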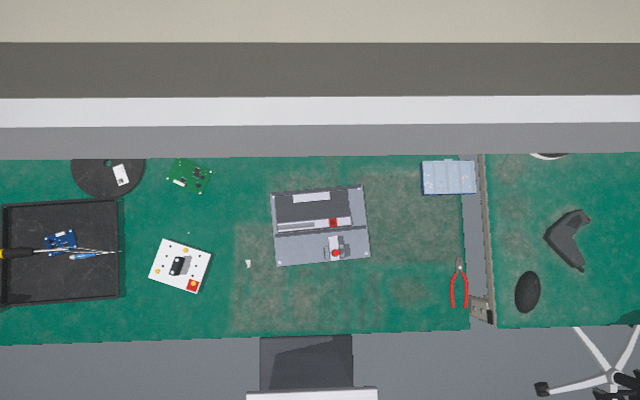

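View pics/side0.png

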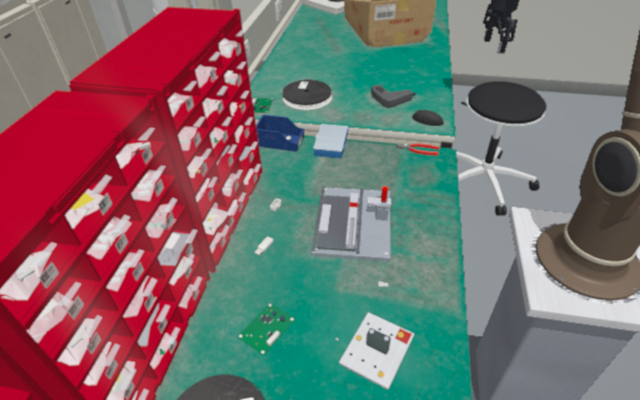

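The top view shows the base around (320,225) with the red cone piece at (333,222) and the latch post at (335,253). The stage top is at (180,265) with its red corner at (193,285). The side view shows the same things: base at (352,222), stage top at (377,348). I'll measure these by colour masks next.

```bash
cat > h.py <<'E'
import numpy as np,cv2
from scipy.spatial.transform import Rotation as Rn
def ray(p,u,v,fish=False):
    f=200/np.tan(np.radians(p["vertical_fov"]/2)); x=np.array([u-p["cx"],v-p["cy"]])
    if fish:
        r=np.hypot(*x);th=r/f;d=np.r_[x/max(r,1e-9)*np.sin(th),np.cos(th)]
    else: d=np.r_[x/f,1]
    R=np.array(p["R"]);return -R.T@np.array(p["t"]),R.T@d
def onz(p,u,v,z,fish=False):
    c,d=ray(p,u,v,fish);return c+d*(z-c[2])/d[2]
def two(a,ua,b,ub,fa=False,fb=False):
    c1,d1=ray(a,*ua,fa);c2,d2=ray(b,*ub,fb)
    s=np.linalg.lstsq(np.c_[d1,-d2],c2-c1,rcond=None)[0];q1=c1+d1*s[0];q2=c2+d2*s[1]
    return (q1+q2)/2,np.linalg.norm(q1-q2)
def blobs(mask,amin=8):
    cs,_=cv2.findContours(mask.astype(np.uint8),cv2.RETR_EXTERNAL,cv2.CHAIN_APPROX_NONE)
    return [(cv2.contourArea(c),cv2.minAreaRect(c)) for c in cs if cv2.contourArea(c)>=amin]
def red(f): 
    f=f.astype(int);return (f[...,2]>110)&(f[...,1]<70)&(f[...,0]<70)
E
python3 - <<'E'
import pickle,numpy as np,cv2
from h import *
d=pickle.load(open("s0.pkl","rb"))
for n,(y0,y1,x0,x1) in dict(top=(170,320,130,390),side=(170,395,300,430)).items():
    f=d[n]["frame"].copy();m=np.zeros(f.shape[:2],bool);m[y0:y1,x0:x1]=1
    print(n,"red",[(a,np.round(r[0],1),np.round(r[1],1),round(r[2])) for a,r in blobs(red(f)&m)])
    w=(f.min(2)>190)&m;print("white",[(a,np.round(cv2.boxPoints(r),1).tolist()) for a,r in blobs(w,60)])
    k=(f.max(2)<60)&m;print("black",[(a,np.round(cv2.boxPoints(r),1).tolist()) for a,r in blobs(k,30)])
t=d["top"]["frame"][180:300,140:380];s=d["side"]["frame"][180:395,300:430]
cv2.imwrite("pics/c1.png",cv2.resize(t,None,fx=3.3,fy=3.3,interpolation=cv2.INTER_CUBIC))
cv2.imwrite("pics/c2.png",cv2.resize(s,None,fx=2.7,fy=2.7,interpolation=cv2.INTER_CUBIC))
E
```

```text
top red [(38.5, array([192.3, 284.8]), array([9.2, 9.5]), 18), (24.5, array([335.5, 252.5]), array([5., 7.]), 90), (39.0, array([332.7, 222.2]), array([7.9, 6.4]), 82)]
white [(1902.0, [[147.60000610351562, 277.20001220703125], [160.8000030517578, 237.60000610351562], [210.3000030517578, 254.10000610351562], [197.10000610351562, 293.70001220703125]]), (85.0, [[327.79998779296875, 236.89999389648438], [335.8999938964844, 235.5], [338.1000061035156, 248.8000030517578], [330.0, 250.1999969482422]]), (98.5, [[278.0, 223.60000610351562], [327.5, 218.6999969482422], [328.20001220703125, 226.1999969482422], [278.70001220703125, 231.10000610351562]]), (73.5, [[336.8999938964844, 218.0], [349.0, 216.6999969482422], [349.79998779296875, 223.89999389648438], [337.70001220703125, 225.3000030517578]]), (219.5, [[293.0, 194.6999969482422], [328.3999938964844, 191.1999969482422], [329.20001220703125, 198.6999969482422], [293.70001220703125, 202.10000610351562]])]
black [(52.5, [[174.0, 274.0], [176.10000610351562, 256.3999938964844], [183.39999389648438, 257.29998779296875], [181.39999389648438, 274.8999938964844]])]
side red [(18.5, array([406.5, 336.5]), array([5., 9.]), 0), (12.0, array([353., 204.]), array([2., 6.]), 90), (56.0, array([383.9, 193.9]), array([ 5.2, 14.3]), 7)]
white [(2789.0, [[339.29998779296875, 362.1000061035156], [366.8999938964844, 310.0], [414.79998779296875, 335.3999938964844], [387.20001220703125, 387.3999938964844]]), (140.5, [[319.20001220703125, 229.0], [323.29998779296875, 204.10000610351562], [330.0, 205.1999969482422], [325.79998779296875, 230.10000610351562]])]
black []
```

View pics/c1.png

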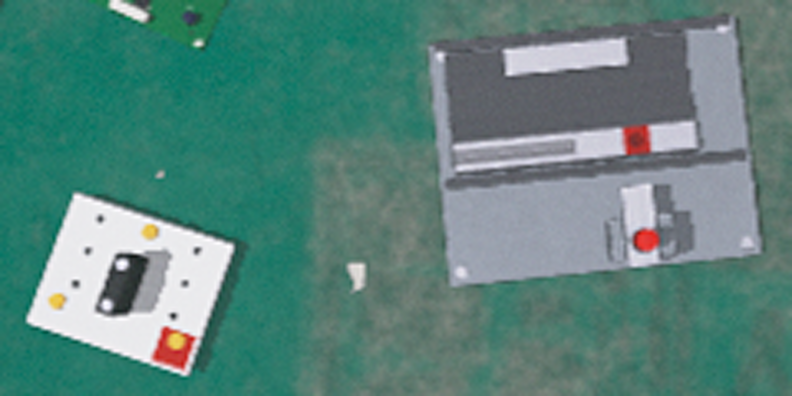

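The crop shows the stage's yellow foot marks at (150,232), (57,300) and (176,341). The bed corners are at (430,45), (737,17), (762,252) and (452,286). The red cone piece is at (636,139) and the post top at (646,240).

```bash
python3 - <<'E'
import pickle,numpy as np
from h import *
d=pickle.load(open("s0.pkl","rb"));T=d["top"];S=d["side"]
C=lambda u,v:(u/3.3+140,v/3.3+180)
np.set_printoptions(precision=4,suppress=True)
box=np.array([onz(T,*p,.021) for p in [(147.6,277.2),(160.8,237.6),(210.3,254.1),(197.1,293.7)]])
print("plate",box.mean(0),np.linalg.norm(np.diff(box,axis=0),axis=1));e=box[1]-box[0];print("x axis yaw",np.arctan2(e[1],e[0]));e=box[1]-box[2];print("y yaw",np.arctan2(-e[0],e[1]))
boxS=np.array([onz(S,*p,.021) for p in [(339.3,362.1),(366.9,310),(414.8,335.4),(387.2,387.4)]]);print("plate side",boxS.mean(0));e=boxS[3]-boxS[0];e2=boxS[0]-boxS[1];print(np.arctan2(e[1],e[0]),np.arctan2(e2[1],e2[0]))
feet=[onz(T,*C(*p),.021) for p in [(150,232),(57,300),(176,341)]];print("feet",np.array(feet)) 
print("redT",onz(T,332.7,222.2,.036),"redS",onz(S,353,204,.036))
print("flatT",onz(T,*np.mean([(293,194.7),(328.4,191.2),(329.2,198.7),(293.7,202.1)],0),.031),"flatS",onz(S,324.6,217.1,.031))
rl=[onz(T,*p,.036) for p in [(277.9,227.2),(349.5,220.5)]];print("rail ends",rl)
cn=[C(430,45),C(737,17),C(762,252),C(452,286)]
for z in(.0,.01,.02):
    b=np.array([onz(T,*p,z) for p in cn]);print("bed",z,b.mean(0),np.linalg.norm(np.roll(b,-1,0)-b,axis=1));
e=b[0]-b[1];print("yaw",np.arctan2(-e[0],e[1]));e=b[3]-b[2];print(np.arctan2(-e[0],e[1]));e=b[0]-b[3];print(np.arctan2(e[1],e[0]));e=b[1]-b[2];print(np.arctan2(e[1],e[0]))
e=rl[0]-rl[1];print("rail yaw",np.arctan2(-e[0],e[1]))
print("postT",onz(T,335.5,252.5,.102)); print("two red",two(T,(332.7,222.2),S,(353,204)))
r=Rn.from_rotvec([-3.0935,-.53868,.00065]).as_matrix();print(r)
E
```

```text
plate [0.4557 0.3133 0.021 ] [0.0985 0.1267 0.0986]
x axis yaw -0.2985932767161294
y yaw -0.3418076742290848
plate side [0.4564 0.315  0.021 ]
2.8018750176360347 1.26729301446065
feet [[0.4919 0.2985 0.021 ]
 [0.4441 0.3646 0.021 ]
 [0.4125 0.2785 0.021 ]]
redT [ 0.5524 -0.0608  0.036 ] redS [ 0.5541 -0.0608  0.036 ]
flatT [ 0.6172 -0.0092  0.031 ] flatS [ 0.6178 -0.0071  0.031 ]
rail ends [array([0.5427, 0.0735, 0.036 ]), array([ 0.5558, -0.1025,  0.036 ])]
bed 0.0 [ 0.5485 -0.0332  0.    ] [0.2394 0.1825 0.2373 0.1844]
bed 0.01 [ 0.5478 -0.0326  0.01  ] [0.2373 0.1809 0.2352 0.1828]
bed 0.02 [ 0.5471 -0.032   0.02  ] [0.2352 0.1793 0.2331 0.1811]
yaw 0.07679036732027096
0.08469386937410234
0.08109512864309204
0.06943504402940298
rail yaw 0.07431643416987786
postT [ 0.478  -0.0597  0.102 ]
two red (array([ 0.5533, -0.0608,  0.0359]), np.float64(0.0017082374725825341))
[[ 0.9411  0.338  -0.0007]
 [ 0.338  -0.9411  0.0014]
 [-0.0001 -0.0016 -1.    ]]
```

Call:
{"op": "play_rows", "data": {"deltas": [[[0.03,-0.028,0],[0,0,-0.12],0.0854],[[0.06,-0.056,0],[0,0,-0.24],0.0854],[[0.09,-0.085,0],[0,0,-0.36],0.0854],[[0.12,-0.113,0],[0,0,-0.48],0.0854],[[0.15,-0.141,0],[0,0,-0.6],0.0854],[[0.18,-0.17,0],[0,0,-0.72],0.0854],[[0.21,-0.198,0],[0,0,-0.84],0.0854],[[0.24,-0.226,0],[0,0,-0.96],0.0854],[[0.27,-0.254,0],[0,0,-1.08],0.0854],[[0.3,-0.283,0],[0,0,-1.2],0.0854]]}}

```text
t: 0.98
ee_pos: [0.3982, -0.2188, 0.304]
tool_rot: [2.244, 2.198, -0.0]
ft_force: [1.2, -0.1, -0.5]
gripper_width: 0.0853
finger_force: 0.0
```

```bash
cat > go.py <<'E'
# usage: go.py x y z yaw : delta in tool axes from present commanded ~ measured pose (tool down)
import sys,numpy as np
from rig import arm
from h import *
np.set_printoptions(precision=4,suppress=True)
s=arm.read_state();R=Rn.from_rotvec(s["tool_rot"]).as_matrix()
x,y,z,yaw=map(float,sys.argv[1:5])
Rt=Rn.from_euler("z",yaw).as_matrix()@np.diag([1,-1,-1.])
print("t",s["t"],"pos",s["ee_pos"],"yaw",np.arctan2(R[1,0],R[0,0]),"tilt",R[:,2],"F",s["ft_force"],"w",s["gripper_width"],s["finger_force"])
print("delta",R.T@(np.array([x,y,z])-s["ee_pos"]),"rot",Rn.from_matrix(R.T@Rt).as_rotvec(),"q",s["joint_positions"])
E
python3 go.py 0.4555 0.314 0.25 2.807
```

```text
t 0.9833 pos [ 0.3982 -0.2188  0.304 ] yaw 1.5503451346119388 tilt [ 0.0002 -0.0005 -1.    ] F [ 1.2222 -0.089  -0.5366] w 0.0852604625500081 0.0
delta [0.5338 0.0463 0.0537] rot [-0.0002  0.0006 -1.2567] q [ 0.7969  0.149  -0.4417  1.9668  0.0741  1.0407  0.3015]
```

Call:
{"op": "play_rows", "data": {"deltas": [[[0.038,0.003,0],[0,0,-0.1],0.0854],[[0.076,0.007,0],[0,0,-0.2],0.0854],[[0.114,0.01,0],[0,0,-0.3],0.0854],[[0.152,0.013,0],[0,0,-0.4],0.0854],[[0.19,0.016,0.005],[0,0,-0.5],0.0854],[[0.228,0.02,0.01],[0,0,-0.6],0.0854],[[0.266,0.023,0.015],[0,0,-0.7],0.0854],[[0.304,0.026,0.02],[0,0,-0.8],0.0854],[[0.342,0.03,0.025],[0,0,-0.9],0.0854],[[0.38,0.033,0.03],[0,0,-1.0],0.0854]]}}

```text
t: 1.82
ee_pos: [0.4407, 0.1601, 0.2738]
tool_rot: [0.917, 3.004, -0.0]
ft_force: [0.6, -0.8, 0.6]
gripper_width: 0.0849
finger_force: 0.0
```

```bash
python3 go.py 0.4555 0.314 0.23 2.807
```

```text
t 1.8167 pos [0.4407 0.1601 0.2738] yaw 2.5490191709954013 tilt [ 0.0006 -0.0002 -1.    ] F [ 0.6487 -0.8142  0.6213] w 0.0849406365124295 0.0
delta [0.0737 0.1359 0.0437] rot [ 0.0001  0.0006 -0.258 ] q [ 0.2627  0.2794 -0.8364  1.9574  0.2451  1.0076  0.2917]
```

Call:
{"op": "play_rows", "data": {"deltas": [[[0.015,0.027,0.008],[0,0,-0.06],0.0854],[[0.03,0.054,0.017],[0,0,-0.12],0.0854],[[0.045,0.082,0.026],[0,0,-0.18],0.0854],[[0.06,0.109,0.035],[0,0,-0.24],0.0854],[[0.0735,0.136,0.043],[0,0,-0.258],0.0854],[[0.0735,0.136,0.043],[0,0,-0.258],0.0854],[[0.0735,0.136,0.043],[0,0,-0.258],0.0854],[[0.0735,0.136,0.043],[0,0,-0.258],0.0854],[[0.0735,0.136,0.043],[0,0,-0.258],0.0854],[[0.0735,0.136,0.043],[0,0,-0.258],0.0854]]}}

```text
t: 2.65
ee_pos: [0.4569, 0.3109, 0.2312]
tool_rot: [0.533, 3.095, -0.001]
ft_force: [-1.0, 0.1, 0.3]
gripper_width: 0.0852
finger_force: 0.0
```

```bash
python3 - <<'E'
from rig import arm
import cv2,pickle
p=arm.snapshot("wrist");pickle.dump(p,open("w1.pkl","wb"));cv2.imwrite("pics/w1.png",p["frame"])
E
python3 go.py 0.4555 0.314 0.12 2.807
```

```text
t 2.7 pos [0.4569 0.311  0.2313] yaw 2.800706497337961 tilt [ 0.0009 -0.0006 -1.    ] F [-0.4521 -0.4571 -1.2288] w 0.08561611543792146 0.0
delta [0.0025 0.0024 0.1113] rot [-0.0003  0.0011 -0.0063] q [-0.0572  0.4996 -0.8383  1.8145  0.4324  1.0208  0.1629]
```

View pics/w1.png

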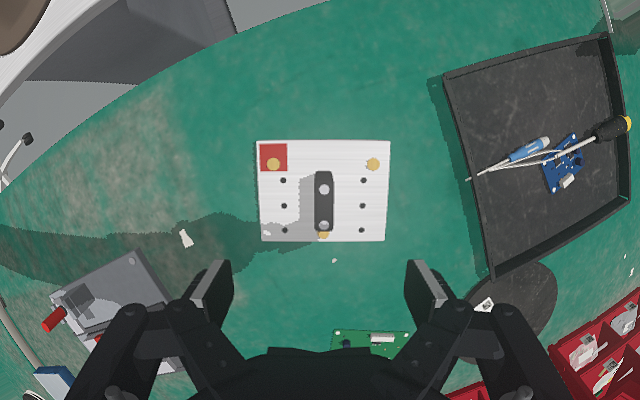

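The wrist view shows the plate with its red corner at (273,158) and foot marks at (273,164) and (372,164). The grip runs along the image column near 324, with screws at (324,189) and (324,225). The fingers sit across it as wanted.

```bash
python3 - <<'E'
import pickle,numpy as np
from h import *
np.set_printoptions(precision=4,suppress=True)
p=pickle.load(open("w1.pkl","rb"));f=p["frame"].astype(int)
m=np.zeros(f.shape[:2],bool);m[130:250,240:400]=1
y=m&(f[...,2]>170)&(f[...,0]<120)&(f[...,1]>120)
B=[r[0] for a,r in blobs(y,20)];F=[onz(p,*b,.021,True) for b in B];print(B,np.array(F))
A=[onz(p,*q,.065,True) for q in [(324,189),(324,225)]];print("screws",A,np.mean(A,0))
co=np.array([onz(p,*q,.021,True) for q in [(257,141),(390,141),(384.5,241.5),(262,240)]]);print("corners",co,co.mean(0))
e=co[1]-co[0];print(np.arctan2(-e[0],e[1]));e=co[2]-co[3];print(np.arctan2(-e[0],e[1]))
F=sorted(F,key=lambda q:q[0])
e=A[1]-A[0];print("grip yaw",np.arctan2(e[1],e[0]))
E
```

```text
[(323.0, 235.0), (273.0, 164.0)] [[0.4978 0.3019 0.021 ]
 [0.4158 0.2817 0.021 ]]
screws [array([0.4433, 0.3212, 0.065 ]), array([0.4719, 0.3112, 0.065 ])] [0.4576 0.3162 0.065 ]
corners [[0.3905 0.2755 0.021 ]
 [0.4311 0.3906 0.021 ]
 [0.5256 0.3578 0.021 ]
 [0.4829 0.2426 0.021 ]] [0.4575 0.3166 0.021 ]
-0.3384291591582979
-0.35538574764060576
grip yaw -0.33534611129598363
```

Call:
{"op": "play_rows", "data": {"deltas": [[[0.001,0.004,0.02],[0,0,0],0.0854],[[0.001,0.004,0.04],[0,0,0],0.0854],[[0.001,0.004,0.06],[0,0,0],0.0854],[[0.001,0.004,0.08],[0,0,0],0.0854],[[0.001,0.004,0.095],[0,0,0],0.0854],[[0.001,0.004,0.105],[0,0,0],0.0854],[[0.001,0.004,0.115],[0,0,0],0.0854],[[0.001,0.004,0.12],[0,0,0],0.0854],[[0.001,0.004,0.125],[0,0,0],0.0854],[[0.001,0.004,0.126],[0,0,0],0.0854]]}}

```text
t: 3.53
ee_pos: [0.4569, 0.3163, 0.1046]
tool_rot: [0.53, 3.097, -0.0]
ft_force: [-0.2, 0.1, 0.0]
gripper_width: 0.0851
finger_force: 0.0
```

```bash
python3 go.py 0.457 0.315 0.104 2.797
```

```text
t 3.5333 pos [0.4569 0.3163 0.1046] yaw 2.8025591692235894 tilt [-0.     -0.0001 -1.    ] F [-0.1984  0.1148  0.0293] w 0.08513842031700865 0.0
delta [-0.0005 -0.0011  0.0006] rot [-0.0001  0.      0.0056] q [-0.1623  0.6637 -0.7189  1.9016  0.599   0.8034  0.0234]
```

Close the fingers on the grip.

Call:
{"op": "play_rows", "data": {"deltas": [[[0,-0.001,0],[0,0,0.005],0.06],[[0,-0.001,0],[0,0,0.005],0.045],[[0,-0.001,0],[0,0,0.005],0.035],[[0,-0.001,0],[0,0,0.005],0.028],[[0,-0.001,0],[0,0,0.005],0.022],[[0,-0.001,0],[0,0,0.005],0.016],[[0,-0.001,0],[0,0,0.005],0.01],[[0,-0.001,0],[0,0,0.005],0.005],[[0,-0.001,0],[0,0,0.005],0.0],[[0,-0.001,0],[0,0,0.005],0.0]]}}

```text
t: 4.37
ee_pos: [0.4566, 0.3156, 0.1052]
tool_rot: [0.537, 3.095, 0.0]
ft_force: [-0.8, -0.1, 4.3]
gripper_width: 0.0149
finger_force: 58.5
```

```bash
python3 go.py 0.457 0.315 0.2 2.797
```

```text
t 4.3667 pos [0.4566 0.3156 0.1052] yaw 2.7977173777834268 tilt [ 0.0005  0.0002 -1.    ] F [-0.7808 -0.1292  4.3377] w 0.0148956180045774 58.50235641002655
delta [-0.0006 -0.0004 -0.0948] rot [0.0004 0.0003 0.0007] q [-0.1615  0.6617 -0.7184  1.9032  0.5976  0.8024  0.0199]
```

Call:
{"op": "play_rows", "data": {"deltas": [[[0,0,-0.005],[0,0,0],0.0],[[0,0,-0.012],[0,0,0],0.0],[[0,0,-0.022],[0,0,0],0.0],[[0,0,-0.034],[0,0,0],0.0],[[0,0,-0.046],[0,0,0],0.0],[[0,0,-0.058],[0,0,0],0.0],[[0,0,-0.07],[0,0,0],0.0],[[0,0,-0.08],[0,0,0],0.0],[[0,0,-0.088],[0,0,0],0.0],[[0,0,-0.09],[0,0,0],0.0]]}}

```text
t: 5.2
ee_pos: [0.4569, 0.3159, 0.1967]
tool_rot: [0.537, 3.093, 0.002]
ft_force: [0.3, -0.6, -7.8]
gripper_width: 0.0147
finger_force: 59.1
```

```bash
python3 go.py 0.577 -0.012 0.195 3.2177; python3 - <<'E'
from rig import arm
import cv2,pickle
p=arm.snapshot("wrist");pickle.dump(p,open("w2.pkl","wb"));cv2.imwrite("pics/w2.png",p["frame"])
E
```

```text
t 5.2 pos [0.4569 0.3159 0.1967] yaw 2.797663903555613 tilt [ 0.002   0.0011 -1.    ] F [ 0.2847 -0.5928 -7.8163] w 0.014661052022879229 59.07325565814972
delta [-0.2236 -0.2682  0.0016] rot [ 0.0014  0.0019 -0.42  ] q [-0.0895  0.5437 -0.8101  1.8414  0.4762  0.9594  0.1181]
```

View pics/w2.png

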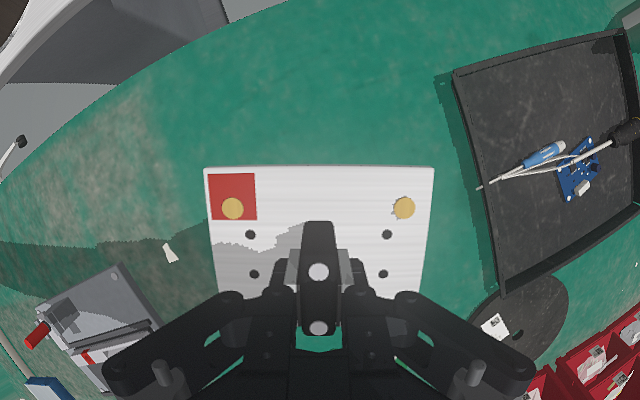

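The stage top is lifted level and square in the fingers. Its foot marks are at (232,208) for the cone and (403,208) for the groove. I'll measure the in-hand offset and then move to the base.

```bash
python3 - <<'E'
import pickle,numpy as np
from h import *
np.set_printoptions(precision=4,suppress=True)
p=pickle.load(open("w2.pkl","rb"));f=p["frame"].astype(int)
m=np.zeros(f.shape[:2],bool);m[160:260,200:440]=1
y=m&(f[...,2]>140)&(f[...,0]<110)&(f[...,1]>100)
B=[r[0] for a,r in blobs(y,60)];print(B)
tcp=np.array([.4569,.3159,.1967]);yw=2.7977
Rt=Rn.from_euler("z",yw).as_matrix()@np.diag([1,-1,-1.])
for b in B+[(205,169),(433,169)]:print(b,Rt.T@(onz(p,*b,.1125,True)-tcp))
E
```

```text
[(232.5, 208.0)]
(232.5, 208.0) [ 0.0269 -0.0453  0.0842]
(205, 169) [ 0.0486 -0.0592  0.0842]
(433, 169) [0.0486 0.0617 0.0842]
```

Call:
{"op": "play_rows", "data": {"deltas": [[[-0.02,-0.024,0],[0,0,-0.04],0.0],[[-0.042,-0.05,0],[0,0,-0.08],0.0],[[-0.064,-0.077,0],[0,0,-0.12],0.0],[[-0.086,-0.103,0],[0,0,-0.16],0.0],[[-0.108,-0.13,0],[0,0,-0.2],0.0],[[-0.13,-0.156,0],[0,0,-0.25],0.0],[[-0.152,-0.182,0],[0,0,-0.3],0.0],[[-0.174,-0.209,0],[0,0,-0.34],0.0],[[-0.196,-0.235,0],[0,0,-0.38],0.0],[[-0.21,-0.252,0],[0,0,-0.42],0.0]]}}

```text
t: 6.08
ee_pos: [0.5699, 0.0027, 0.1939]
tool_rot: [0.117, -3.138, 0.003]
ft_force: [0.1, -0.6, -7.1]
gripper_width: 0.015
finger_force: 59.9
```

```bash
python3 go.py 0.577 -0.012 0.155 3.2177
```

```text
t 6.0833 pos [0.5699 0.0027 0.1939] yaw -3.0672284665795098 tilt [-0.0011 -0.002  -1.    ] F [ 0.0513 -0.5993 -7.1395] w 0.015036217726416534 59.93001937866211
delta [-0.006  -0.0151  0.0389] rot [-0.0019 -0.0012 -0.0017] q [ 0.5434  0.5992 -0.8786  1.8037  0.5438  1.0013  1.0893]
```

Call:
{"op": "play_rows", "data": {"deltas": [[[-0.003,-0.005,0.004],[0,0,0],0.0],[[-0.006,-0.01,0.009],[0,0,0],0.0],[[-0.0065,-0.013,0.015],[0,0,0],0.0],[[-0.0065,-0.0155,0.021],[0,0,0],0.0],[[-0.0065,-0.0155,0.027],[0,0,0],0.0],[[-0.0065,-0.0155,0.033],[0,0,0],0.0],[[-0.0065,-0.0155,0.037],[0,0,0],0.0],[[-0.0065,-0.0155,0.04],[0,0,0],0.0],[[-0.0065,-0.0155,0.042],[0,0,0],0.0],[[-0.0065,-0.0155,0.042],[0,0,0],0.0]]}}

```text
t: 6.92
ee_pos: [0.5767, -0.0072, 0.1526]
tool_rot: [0.12, -3.139, -0.0]
ft_force: [-0.1, -0.6, -7.4]
gripper_width: 0.0154
finger_force: 60.0
```

```bash
python3 go.py 0.577 -0.012 0.141 3.2177;python3 - <<'E'
from rig import arm
import cv2,pickle
d={n:arm.snapshot(n) for n in("side","top")};pickle.dump(d,open("s3.pkl","wb"))
import numpy as np
a=cv2.resize(d["side"]["frame"][160:270,290:430],None,fx=2.8,fy=2.8,interpolation=cv2.INTER_CUBIC);b=cv2.resize(d["top"]["frame"][170:280,250:390],None,fx=2.8,fy=2.8,interpolation=cv2.INTER_CUBIC)
cv2.imwrite("pics/c3.png",np.hstack([a,b]))
E
```

```text
t 6.9167 pos [ 0.5767 -0.0072  0.1526] yaw -3.0648755744869374 tilt [-0.0004  0.     -1.    ] F [-0.078  -0.6226 -7.3516] w 0.015384006965799732 59.986817836761475
delta [ 0.0001 -0.0048  0.0116] rot [ 0.     -0.0004  0.0006] q [ 0.5274  0.6578 -0.8377  1.8185  0.5978  0.9392  1.0715]
```

View pics/c3.png

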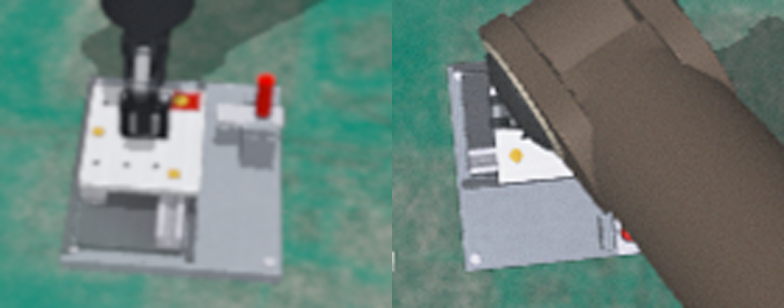

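The side view on the left shows the stage held level over the base, with the cone mark at (183,101), the groove mark at (174,174) and the flat mark at (98,132). The arm hides most of the top view.

```bash
python3 - <<'E'
import pickle,numpy as np
from h import *
np.set_printoptions(precision=4,suppress=True)
S=pickle.load(open("s3.pkl","rb"))["side"]
F=np.array([onz(S,u/2.8+290,v/2.8+160,.0684) for u,v in [(183,101),(174,174),(98,132)]]);print(F)
y=.0755;Rb=Rn.from_euler("z",y).as_matrix()
loc=np.array([[-.028,-.046,0],[-.028,.046,0],[.04,0,0]])
print("centre",(F-loc@Rb.T)); e=F[1]-F[0];print(np.arctan2(-e[0],e[1]))
E
python3 go.py 0.577 -0.012 0.141 3.2177
```

```text
[[ 0.5485 -0.0556  0.0684]
 [ 0.544   0.036   0.0684]
 [ 0.6156 -0.0037  0.0684]]
centre [[ 0.5729 -0.0077  0.0684]
 [ 0.5754 -0.0078  0.0684]
 [ 0.5757 -0.0068  0.0684]]
0.048968867997590905
t 7.0167 pos [ 0.577  -0.0073  0.1531] yaw -3.0652041001373327 tilt [ 0.0003  0.     -1.    ] F [ 0.759   0.7328 -7.8433] w 0.015029175346607427 59.98718082904816
delta [ 0.0004 -0.0046  0.0121] rot [0.     0.0003 0.0003] q [ 0.5278  0.6572 -0.838   1.818   0.5975  0.9395  1.0717]
```

Call:
{"op": "play_rows", "data": {"deltas": [[[0,-0.002,0.001],[0,0,0],0.0],[[-0.0005,-0.0045,0.002],[0,0,0],0.0],[[-0.0005,-0.0045,0.003],[0,0,0],0.0],[[-0.0005,-0.0045,0.004],[0,0,0],0.0],[[-0.0005,-0.0045,0.005],[0,0,0],0.0],[[-0.0005,-0.0045,0.006],[0,0,0],0.0],[[-0.0005,-0.0045,0.007],[0,0,0],0.0],[[-0.0005,-0.0045,0.008],[0,0,0],0.0],[[-0.0005,-0.0045,0.008],[0,0,0],0.0],[[-0.0005,-0.0045,0.008],[0,0,0],0.0]]}}

```text
t: 7.85
ee_pos: [0.5777, -0.012, 0.1448]
tool_rot: [0.12, -3.139, -0.0]
ft_force: [0.9, 0.4, -8.0]
gripper_width: 0.0153
finger_force: 60.1
```

```bash
python3 go.py 0.5775 -0.012 0.141 3.2177
```

```text
t 7.85 pos [ 0.5777 -0.012   0.1448] yaw -3.065312046053937 tilt [-0.0001  0.     -1.    ] F [ 0.876   0.4103 -7.9728] w 0.01530157117357555 60.07184028625488
delta [ 0.0002 -0.      0.0038] rot [ 0.     -0.0001  0.0002] q [ 0.5291  0.6685 -0.8295  1.8212  0.6081  0.9275  1.0719]
```

Call:
{"op": "play_rows", "data": {"deltas": [[[0,0,0.001],[0,0,0],0.0],[[0,0,0.0015],[0,0,0],0.0],[[0,0,0.002],[0,0,0],0.0],[[0,0,0.0025],[0,0,0],0.0],[[0,0,0.003],[0,0,0],0.0],[[0,0,0.0035],[0,0,0],0.0],[[0,0,0.004],[0,0,0],0.0],[[0,0,0.0043],[0,0,0],0.0],[[0,0,0.0043],[0,0,0],0.0],[[0,0,0.0043],[0,0,0],0.0]]}}

```text
t: 8.68
ee_pos: [0.5777, -0.012, 0.1406]
tool_rot: [-0.12, 3.139, -0.0]
ft_force: [-0.2, -0.7, -7.6]
gripper_width: 0.015
finger_force: 60.1
```

```bash
python3 go.py 0.5775 -0.012 0.136 3.2177
```

```text
t 8.6833 pos [ 0.5777 -0.012   0.1406] yaw -3.0653825721404826 tilt [ 0. -0. -1.] F [-0.2389 -0.7294 -7.6322] w 0.015038418250971757 60.070470571517944
delta [0.0002 0.     0.0046] rot [-0.      0.      0.0001] q [ 0.5261  0.6737 -0.8252  1.8239  0.6137  0.9205  1.0676]
```

Call:
{"op": "play_rows", "data": {"deltas": [[[0,0,0.0003],[0,0,0],0.0],[[0,0,0.0006],[0,0,0],0.0],[[0,0,0.0009],[0,0,0],0.0],[[0,0,0.0012],[0,0,0],0.0],[[0,0,0.0015],[0,0,0],0.0],[[0,0,0.0018],[0,0,0],0.0],[[0,0,0.002],[0,0,0],0.0],[[0,0,0.002],[0,0,0],0.0],[[0,0,0.002],[0,0,0],0.0],[[0,0,0.002],[0,0,0],0.0]]}}

```text
t: 9.52
ee_pos: [0.5778, -0.0118, 0.1386]
tool_rot: [-0.12, 3.139, 0.0]
ft_force: [-0.0, 1.2, -6.3]
gripper_width: 0.0152
finger_force: 60.1
```

```bash
python3 go.py 0.5775 -0.012 0.136 3.2177
```

```text
t 9.5167 pos [ 0.5778 -0.0118  0.1386] yaw -3.0653132085389756 tilt [ 0.0001  0.0002 -1.    ] F [-0.0112  1.2139 -6.3413] w 0.015188363253698859 60.07374823093414
delta [ 0.0003 -0.0001  0.0026] rot [0.0002 0.0001 0.0002] q [ 0.5246  0.6761 -0.8233  1.8251  0.6162  0.9171  1.0656]
```

Call:
{"op": "play_rows", "data": {"deltas": [[[0,0.0004,0],[0,0,0],0.0],[[0,0.0007,0.0002],[0,0,0],0.0],[[0,0.0007,0.0004],[0,0,0],0.0],[[0,0.0007,0.0006],[0,0,0],0.0],[[0,0.0007,0.0008],[0,0,0],0.0],[[0,0.0007,0.001],[0,0,0],0.0],[[0,0.0007,0.0012],[0,0,0],0.0],[[0,0.0007,0.0012],[0,0,0],0.0],[[0,0.0007,0.0012],[0,0,0],0.0],[[0,0.0007,0.0012],[0,0,0],0.0]]}}

```text
t: 10.35
ee_pos: [0.5777, -0.0112, 0.1374]
tool_rot: [-0.12, 3.139, 0.0]
ft_force: [0.3, 0.8, -6.7]
gripper_width: 0.015
finger_force: 60.1
```

```bash
python3 go.py 0.5775 -0.012 0.136 3.2177
```

```text
t 10.35 pos [ 0.5777 -0.0112  0.1374] yaw -3.065304760647801 tilt [ 0.0002  0.0002 -1.    ] F [ 0.274   0.7663 -6.6505] w 0.014966177681580208 60.0815749168396
delta [ 0.0003 -0.0008  0.0014] rot [0.0002 0.0002 0.0002] q [ 0.5226  0.6775 -0.8221  1.826   0.6177  0.9151  1.0632]
```

Call:
{"op": "play_rows", "data": {"deltas": [[[0,0.0003,0.0002],[0,0,0],0.0],[[0,0.0005,0.0003],[0,0,0],0.0],[[0,0.0005,0.0005],[0,0,0],0.0],[[0,0.0005,0.0007],[0,0,0],0.0],[[0,0.0005,0.0009],[0,0,0],0.0],[[0,0.0005,0.001],[0,0,0],0.0],[[0,0.0005,0.0011],[0,0,0],0.0],[[0,0.0005,0.0011],[0,0,0],0.0],[[0,0.0005,0.0011],[0,0,0],0.0],[[0,0.0005,0.0011],[0,0,0],0.0]]}}

```text
t: 11.18
ee_pos: [0.5778, -0.0106, 0.1365]
tool_rot: [-0.12, 3.139, 0.0]
ft_force: [-0.1, 2.4, -4.2]
gripper_width: 0.0154
finger_force: 60.4
```

```bash
python3 go.py 0.5775 -0.012 0.136 3.2177
```

```text
t 11.1833 pos [ 0.5778 -0.0106  0.1365] yaw -3.065275934467672 tilt [ 0.0005  0.0002 -1.    ] F [-0.1191  2.3949 -4.21  ] w 0.015388090064378808 60.42694866657257
delta [ 0.0004 -0.0013  0.0005] rot [0.0001 0.0005 0.0002] q [ 0.521   0.6787 -0.8211  1.8266  0.6192  0.9133  1.0611]
```

Call:
{"op": "play_rows", "data": {"deltas": [[[0,0.0004,0],[0,0,0],0.0],[[0,0.0008,0],[0,0,0],0.0],[[0,0.0008,0.0001],[0,0,0],0.0],[[0,0.0008,0.0002],[0,0,0],0.0],[[0,0.0008,0.0003],[0,0,0],0.0],[[0,0.0008,0.0004],[0,0,0],0.0],[[0,0.0008,0.0005],[0,0,0],0.0],[[0,0.0008,0.0005],[0,0,0],0.0],[[0,0.0008,0.0005],[0,0,0],0.0],[[0,0.0008,0.0005],[0,0,0],0.0]]}}

```text
t: 12.02
ee_pos: [0.5778, -0.0103, 0.1361]
tool_rot: [-0.119, 3.139, -0.001]
ft_force: [-0.5, -2.3, 3.8]
gripper_width: 0.0154
finger_force: 61.7
```

```bash
python3 go.py 0.5775 -0.012 0.136 3.2177
```

```text
t 12.0167 pos [ 0.5778 -0.0103  0.1361] yaw -3.0656509713843683 tilt [ 0.0004 -0.0006 -1.    ] F [-0.5386 -2.2953  3.8201] w 0.015412539685711824 61.71775817871094
delta [ 0.0004 -0.0017  0.0001] rot [-0.0007  0.0004 -0.0002] q [ 0.5196  0.6788 -0.8204  1.827   0.6201  0.9129  1.0592]
```

The net upward force is about 11 N at the expected home height, so I'll release.

Call:
{"op": "play_rows", "data": {"deltas": [[[0,-0.0003,0],[0,0,0],0.0],[[0,-0.0003,0],[0,0,0],0.02],[[0,-0.0003,0],[0,0,0],0.03],[[0,-0.0003,0],[0,0,0],0.04],[[0,-0.0003,0],[0,0,0],0.04],[[0,-0.0003,0],[0,0,0],0.04],[[0,-0.0003,0],[0,0,0],0.04],[[0,-0.0003,0],[0,0,0],0.04],[[0,-0.0003,0],[0,0,0],0.04],[[0,-0.0003,0],[0,0,0],0.04]]}}

```text
t: 12.85
ee_pos: [0.5776, -0.0103, 0.1358]
tool_rot: [-0.12, 3.139, 0.0]
ft_force: [-0.8, 0.5, 0.6]
gripper_width: 0.04
finger_force: 0.0
```

```bash
python3 go.py 0.5775 -0.012 0.24 3.2177;python3 - <<'E'
from rig import arm
import cv2,pickle
d={n:arm.snapshot(n) for n in("side","wrist")};pickle.dump(d,open("s4.pkl","wb"))
cv2.imwrite("pics/w4.png",d["wrist"]["frame"])
E
```

```text
t 12.85 pos [ 0.5776 -0.0103  0.1358] yaw -3.0653977438681927 tilt [ 0.  0. -1.] F [-0.7651  0.5478  0.5744] w 0.039994382300640084 0.0
delta [ 0.0002 -0.0017 -0.1042] rot [0.     0.     0.0001] q [ 0.5198  0.6794 -0.8204  1.8272  0.6199  0.9125  1.0597]
```

View pics/w4.png

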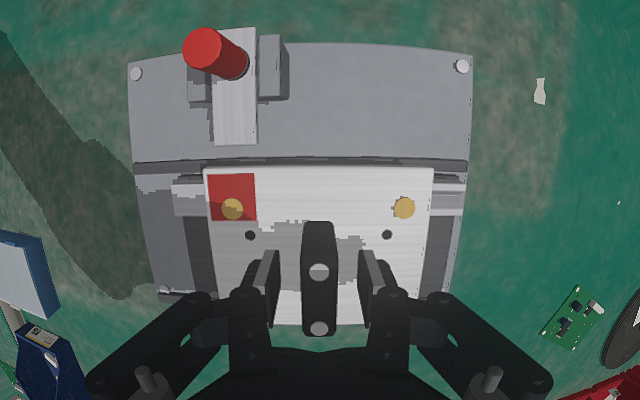

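The plate corners (205,169), (433,169) and the cone mark (232,208) are at the same pixels as when it was held, so it didn't shift on release. The TCP height of 135.8 mm puts the grip at about 79.6 mm, which is home. I'll retreat upwards and locate the post.

Call:
{"op": "play_rows", "data": {"deltas": [[[0,0,-0.005],[0,0,0],0.04],[[0,0,-0.012],[0,0,0],0.04],[[0,0,-0.024],[0,0,0],0.04],[[0,0,-0.036],[0,0,0],0.04],[[0,0,-0.05],[0,0,0],0.04],[[0,0,-0.064],[0,0,0],0.045],[[0,0,-0.075],[0,0,0],0.05],[[0,0,-0.08],[0,0,0],0.05],[[0,0,-0.08],[0,0,0],0.05],[[0,0,-0.08],[0,0,0],0.05]]}}

```text
t: 13.78
ee_pos: [0.5776, -0.0105, 0.2159]
tool_rot: [-0.119, 3.139, -0.001]
ft_force: [0.2, 0.9, 0.3]
gripper_width: 0.05
finger_force: 0.0
```

```bash
python3 - <<'E'
from rig import arm
import cv2,pickle,numpy as np
from h import *
np.set_printoptions(precision=4,suppress=True)
d={n:arm.snapshot(n) for n in("side","wrist")};pickle.dump(d,open("s5.pkl","wb"))
W=d["wrist"];S=d["side"];cv2.imwrite("pics/w5.png",W["frame"])
o=pickle.load(open("s4.pkl","rb"))["wrist"]
for n,p in(("now",W),("before",o)):
    for a,r in blobs(red(p["frame"])&(np.arange(400)[:,None]<260),60):print(n,a,r,onz(p,*r[0],.102,True))
q=np.array([onz(W,u,v,.052,True) for u,v in [(0,0)]])
f=W["frame"].astype(int);m=(f.min(2)>170);m[:, :200]=0;m[:,440:]=0
for a,r in blobs(m,800):print("white",a,cv2.boxPoints(r).round(1).tolist())
E
python3 go.py 0.477 -0.061 0.2 3.2177
```

```text
now 679.0 ((258.97003173828125, 169.10101318359375), (30.849536895751953, 31.582462310791016), 88.09085083007812) [ 0.5378 -0.0492  0.102 ]
now 392.5 ((250.4600067138672, 73.22001647949219), (23.400001525878906, 25.0), 36.86989974975586) [ 0.4798 -0.0574  0.102 ]
now 117.0 ((44.14330291748047, 28.147417068481445), (5.218878746032715, 57.4888916015625), 12.907408714294434) [ 0.4266 -0.2413  0.102 ]
now 104.5 ((30.15863037109375, 28.659439086914062), (5.865549564361572, 58.69147491455078), 8.27589225769043) [ 0.4223 -0.2628  0.102 ]
before 70.5 ((216.5, 210.0), (9.0, 14.0), 0.0) [ 0.5384 -0.0501  0.102 ]
before 1348.0 ((231.56655883789062, 196.9970703125), (46.043434143066406, 46.021236419677734), 87.45519256591797) [ 0.533  -0.0442  0.102 ]
before 1222.5 ((201.75003051757812, 47.24999237060547), (36.769554138183594, 43.133514404296875), 45.0) [ 0.4798 -0.0574  0.102 ]
white 12337.5 [[240.0, 149.0], [424.0, 149.0], [424.0, 265.0], [240.0, 265.0]]
white 1373.0 [[247.89999389648438, 56.29999923706055], [276.70001220703125, 55.900001525878906], [278.0, 132.0], [249.1999969482422, 132.5]]
t 13.8833 pos [ 0.5772 -0.0105  0.2151] yaw -3.065515989770206 tilt [-0.0011 -0.0001 -1.    ] F [-0.2782  0.1443  0.5173] w 0.04999408251500354 0.0
delta [ 0.1038 -0.0427  0.0153] rot [-0.0001 -0.0011 -0.    ] q [ 0.5736  0.5862 -0.893   1.7669  0.5213  1.0452  1.1369]
```

View pics/w5.png

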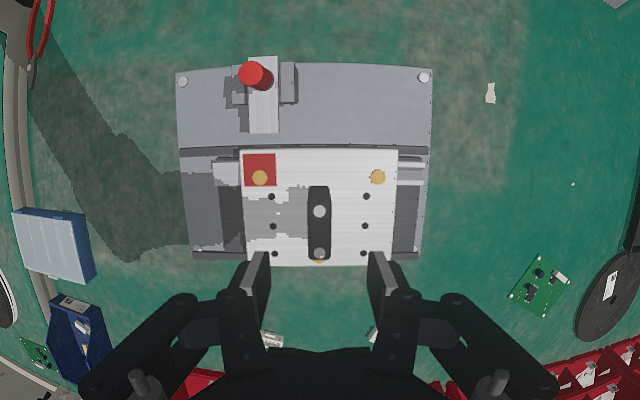

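The post top is at (252,73), while the plate is still square and its foot marks are symmetric about the tool at (260,178), (378,177) and (319,259).

Call:
{"op": "play_rows", "data": {"deltas": [[[0.015,-0.006,0],[0,0,0],0.05],[[0.035,-0.014,0],[0,0,0],0.05],[[0.06,-0.024,0],[0,0,0],0.05],[[0.085,-0.034,0],[0,0,0],0.05],[[0.1026,-0.041,0],[0,0,0],0.05],[[0.1026,-0.041,0.005],[0,0,0],0.05],[[0.1026,-0.041,0.015],[0,0,0],0.05],[[0.1026,-0.041,0.025],[0,0,0],0.05],[[0.1026,-0.041,0.03],[0,0,0],0.05],[[0.1026,-0.041,0.03],[0,0,0],0.05]]}}

```text
t: 14.72
ee_pos: [0.4782, -0.0582, 0.184]
tool_rot: [0.122, -3.137, -0.003]
ft_force: [0.1, 0.3, 0.2]
gripper_width: 0.0497
finger_force: 0.0
```

```bash
python3 go.py 0.478 -0.059 0.142 3.2177
```

```text
t 14.7167 pos [ 0.4782 -0.0582  0.184 ] yaw -3.0641098111739593 tilt [-0.0024  0.0015 -1.    ] F [0.149  0.3023 0.1751] w 0.04968534951896634 0.0
delta [ 0.0002 -0.0008  0.042 ] rot [ 0.0017 -0.0023  0.0014] q [ 0.7567  0.4862 -0.9274  2.0162  0.5015  0.8857  1.2028]
```

Call:
{"op": "play_rows", "data": {"deltas": [[[0,0,0.008],[0,0,0],0.05],[[0,0,0.016],[0,0,0],0.05],[[0,0,0.024],[0,0,0],0.05],[[0,0,0.031],[0,0,0],0.05],[[0,0,0.037],[0,0,0],0.05],[[0,0,0.041],[0,0,0],0.05],[[0,0,0.042],[0,0,0],0.05],[[0,0,0.042],[0,0,0],0.035],[[0,0,0.042],[0,0,0],0.028],[[0,0,0.042],[0,0,0],0.022]]}}

```text
t: 15.55
ee_pos: [0.4786, -0.059, 0.1441]
tool_rot: [-0.12, 3.139, -0.0]
ft_force: [-0.2, 1.7, 0.1]
gripper_width: 0.0218
finger_force: 0.0
```

```bash
python3 go.py 0.478 -0.059 0.142 3.2177;python3 - <<'E'
from rig import arm
import cv2
p=arm.snapshot("wrist")
cv2.imwrite("pics/w6.png",p["frame"][100:400,120:520])
E
```

```text
t 15.55 pos [ 0.4786 -0.059   0.1441] yaw -3.0654191634177494 tilt [ 0.0006 -0.0002 -1.    ] F [-0.1513  1.6603  0.0742] w 0.02183317411697792 0.0
delta [0.0006 0.0001 0.0021] rot [-0.0002  0.0006  0.0001] q [ 0.7072  0.5419 -0.8716  2.049   0.5765  0.8103  1.1384]
```

View pics/w6.png

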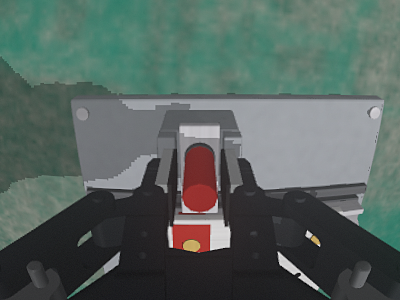

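The post, with its top at (201,195), stands centred between the pads. I'll close on it, then slide.

Call:
{"op": "play_rows", "data": {"deltas": [[[0,0,0.001],[0,0,0],0.019],[[0,0,0.001],[0,0,0],0.017],[[0,0,0.001],[0,0,0],0.014],[[0,0,0.001],[0,0,0],0.01],[[0,0,0.001],[0,0,0],0.005],[[0,0,0.001],[0,0,0],0.0],[[0,0,0.001],[0,0,0],0.0],[[-0.002,0,0.001],[0,0,0],0.0],[[-0.004,0,0.001],[0,0,0],0.0],[[-0.006,0,0.001],[0,0,0],0.0]]}}

```text
t: 16.43
ee_pos: [0.4844, -0.0582, 0.143]
tool_rot: [-0.12, 3.139, 0.0]
ft_force: [-1.6, 2.6, 6.4]
gripper_width: 0.0143
finger_force: 58.4
```

```bash
python3 go.py 0.5059 -0.0569 0.143 3.2177
```

```text
t 16.4333 pos [ 0.4844 -0.0582  0.143 ] yaw -3.0651047122213404 tilt [-0.      0.0001 -1.    ] F [-1.5699  2.6054  6.4034] w 0.014322453149635572 58.40556621551514
delta [-0.0215 -0.0003 -0.    ] rot [0.0001 0.     0.0004] q [ 0.6981  0.5514 -0.867   2.0365  0.5804  0.8156  1.1359]
```

Call:
{"op": "play_rows", "data": {"deltas": [[[-0.002,0,0],[0,0,0],0.0],[[-0.004,0,0],[0,0,0],0.0],[[-0.006,0,0],[0,0,0],0.0],[[-0.008,0,0],[0,0,0],0.0],[[-0.01,0,0],[0,0,0],0.0],[[-0.012,0,0],[0,0,0],0.0],[[-0.014,0,0],[0,0,0],0.0],[[-0.016,0,0],[0,0,0],0.0],[[-0.018,0,0],[0,0,0],0.0],[[-0.019,0,0],[0,0,0],0.0]]}}

```text
t: 17.27
ee_pos: [0.5035, -0.0567, 0.143]
tool_rot: [-0.12, 3.139, 0.0]
ft_force: [-1.3, 2.4, 6.5]
gripper_width: 0.0147
finger_force: 58.4
```

```bash
python3 go.py 0.5059 -0.0569 0.143 3.2177
```

```text
t 17.2667 pos [ 0.5035 -0.0567  0.143 ] yaw -3.065061005076063 tilt [ 0.0002  0.0002 -1.    ] F [-1.329  2.36   6.51 ] w 0.014681554536365639 58.39780926704407
delta [-0.0023 -0.0004  0.    ] rot [0.0002 0.0002 0.0004] q [ 0.6749  0.5762 -0.8567  1.9932  0.5871  0.8373  1.1344]
```

Call:
{"op": "play_rows", "data": {"deltas": [[[-0.0005,0,0],[0,0,0],0.0],[[-0.001,0,0],[0,0,0],0.0],[[-0.0015,0,0],[0,0,0],0.0],[[-0.002,0,0],[0,0,0],0.0],[[-0.0025,0,0],[0,0,0],0.0],[[-0.003,0,0],[0,0,0],0.0],[[-0.0035,0,0],[0,0,0],0.0],[[-0.0035,0,0],[0,0,0],0.0],[[-0.0035,0,0],[0,0,0],0.0],[[-0.0035,0,0],[0,0,0],0.0]]}}

```text
t: 18.1
ee_pos: [0.505, -0.0565, 0.1429]
tool_rot: [0.12, -3.135, 0.001]
ft_force: [-9.4, 0.9, 13.6]
gripper_width: 0.0143
finger_force: 59.2
```

It met the end stop after about 27 mm. Release and retreat.

Call:
{"op": "play_rows", "data": {"deltas": [[[0.0015,0,0],[0,0,0],0.0],[[0.0015,0,0],[0,0,0],0.02],[[0.0015,0,0],[0,0,0],0.03],[[0.0015,0,0],[0,0,0],0.035],[[0.0015,0,0],[0,0,0],0.035],[[0.0015,0,-0.005],[0,0,0],0.035],[[0.0015,0,-0.015],[0,0,0],0.035],[[0.0015,0,-0.03],[0,0,0],0.035],[[0.0015,0,-0.05],[0,0,0],0.035],[[0.0015,0,-0.07],[0,0,0],0.035]]}}

```text
t: 18.93
ee_pos: [0.5052, -0.0567, 0.2142]
tool_rot: [0.12, -3.139, -0.001]
ft_force: [0.3, -0.3, 0.5]
gripper_width: 0.035
finger_force: 0.0
```

Call:
{"op": "play_rows", "data": {"deltas": [[[0.01,0,-0.01],[0,0,0],0.05],[[0.02,0,-0.02],[0,0,0],0.05],[[0.03,0,-0.03],[0,0,0],0.05],[[0.04,0,-0.04],[0,0,0],0.05],[[0.05,0,-0.05],[0,0,0],0.05],[[0.05,0,-0.05],[0,0,0],0.05],[[0.05,0,-0.05],[0,0,0],0.05],[[0.05,0,-0.05],[0,0,0],0.05],[[0.05,0,-0.05],[0,0,0],0.05],[[0.05,0,-0.05],[0,0,0],0.05]]}}

```text
t: 19.77
ee_pos: [0.4557, -0.0606, 0.2624]
tool_rot: [0.12, -3.139, -0.001]
ft_force: [0.2, 0.1, 0.6]
gripper_width: 0.0501
finger_force: 0.0
```

```bash
python3 - <<'E'
from rig import arm
import cv2,numpy as np,pickle
from h import *
np.set_printoptions(precision=4,suppress=True)
w=arm.snapshot("wrist");pickle.dump(w,open("w7.pkl","wb"))
for a,r in blobs(red(w["frame"]),150):print(a,r,onz(w,*r[0],.102,True))
cv2.imwrite("pics/w7.png",w["frame"])
E
python3 go.py 0.5 0 0.2 3.2177
```

```text
207.5 ((614.8673706054688, 366.35003662109375), (10.18432331085205, 56.287750244140625), 67.79651641845703) [0.731  0.5338 0.102 ]
242.0 ((319.0, 257.0), (16.0, 32.0), 0.0) [ 0.496  -0.0561  0.102 ]
160.5 ((72.12745666503906, 113.52972412109375), (65.0552978515625, 6.776924133300781), 89.09062194824219) [ 0.3794 -0.2948  0.102 ]
191.0 ((88.32759857177734, 113.06897735595703), (6.1453657150268555, 66.35334777832031), 4.763641834259033) [ 0.3803 -0.2724  0.102 ]
t 19.8167 pos [ 0.4557 -0.0605  0.2624] yaw -3.0649435391278157 tilt [-0.0006  0.0008 -1.    ] F [ 0.2131 -0.7331  0.111 ] w 0.04981326553490371 0.0
delta [-0.0489  0.0569  0.0624] rot [ 0.0008 -0.0005  0.0005] q [ 0.8946  0.3396 -1.0346  1.983   0.3443  1.0081  1.3445]
```

View pics/w7.png

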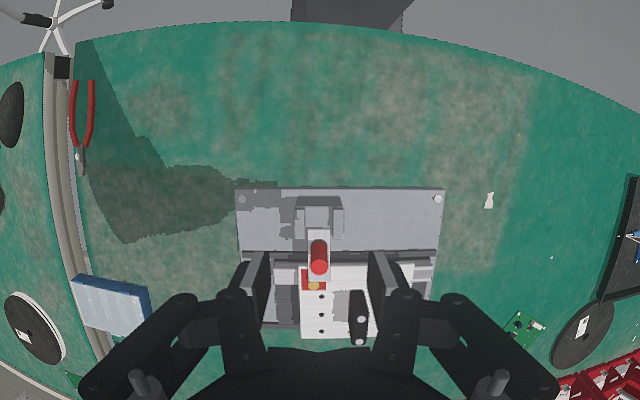

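The tongue now runs over the red corner. The post top is at about (319,265) and the plate still lies square. One quick check of the travel, then hand in.

```bash
python3 - <<'E'
from rig import arm
import pickle,numpy as np
from h import *
w=pickle.load(open("w7.pkl","rb"));q=onz(w,319,265,.102,True);print(q)
travel=(q-np.array([.4798,-.0574,.102]))@[.9971,.0759,0];print(travel)
if travel>.0245:print(arm.close_job())
E
```

```text
[ 0.50358579 -0.055464    0.102     ]
0.02386374979518926
```

By vision the travel is 23.9 ± 2 mm and by arm motion it is 26.5 mm, so it isn't certain. There's plenty of time, so I'll push the post from behind with closed fingers to be sure.

Call:
{"op": "play_rows", "data": {"deltas": [[[-0.005,0,0.02],[0,0,0],0.03],[[-0.009,0,0.04],[0,0,0],0.01],[[-0.009,0,0.06],[0,0,0],0.0],[[-0.009,0,0.08],[0,0,0],0.0],[[-0.009,0,0.095],[0,0,0],0.0],[[-0.009,0,0.105],[0,0,0],0.0],[[-0.009,0,0.113],[0,0,0],0.0],[[-0.009,0,0.116],[0,0,0],0.0],[[-0.009,0,0.117],[0,0,0],0.0],[[-0.009,0,0.117],[0,0,0],0.0]]}}

```text
t: 20.65
ee_pos: [0.4648, -0.06, 0.1461]
tool_rot: [-0.12, 3.139, -0.0]
ft_force: [0.5, 0.1, 0.7]
gripper_width: 0.0
finger_force: 0.0
```

Call:
{"op": "play_rows", "data": {"deltas": [[[-0.003,0,0],[0,0,0],0.0],[[-0.006,0,0],[0,0,0],0.0],[[-0.009,0,0],[0,0,0],0.0],[[-0.012,0,0],[0,0,0],0.0],[[-0.015,0,0],[0,0,0],0.0],[[-0.017,0,0],[0,0,0],0.0],[[-0.018,0,0],[0,0,0],0.0],[[-0.019,0,0],[0,0,0],0.0],[[-0.02,0,0],[0,0,0],0.0],[[-0.02,0,0],[0,0,0],0.0]]}}

```text
t: 21.48
ee_pos: [0.4845, -0.0585, 0.1458]
tool_rot: [-0.12, 3.139, 0.0]
ft_force: [0.3, 0.5, 0.2]
gripper_width: -0.0006
finger_force: 0.0
```

Call:
{"op": "play_rows", "data": {"deltas": [[[-0.0005,0.0005,0],[0,0,0],0.0],[[-0.001,0.0005,0],[0,0,0],0.0],[[-0.0015,0.0005,0],[0,0,0],0.0],[[-0.002,0.0005,0],[0,0,0],0.0],[[-0.0025,0.0005,0],[0,0,0],0.0],[[-0.003,0.0005,0],[0,0,0],0.0],[[-0.0035,0.0005,0],[0,0,0],0.0],[[-0.0035,0.0005,0],[0,0,0],0.0],[[-0.0035,0.0005,0],[0,0,0],0.0],[[-0.0035,0.0005,0],[0,0,0],0.0]]}}

```text
t: 22.32
ee_pos: [0.4871, -0.0579, 0.1456]
tool_rot: [0.119, -3.138, 0.001]
ft_force: [-4.5, -0.6, 3.4]
gripper_width: 0.0
finger_force: 2.7
```

Call:
{"op": "play_rows", "data": {"deltas": [[[-0.0004,0,0],[0,0,0],0.0],[[-0.0008,0,0],[0,0,0],0.0],[[-0.0012,0,0],[0,0,0],0.0],[[-0.0016,0,0],[0,0,0],0.0],[[-0.002,0,0],[0,0,0],0.0],[[-0.002,0,0],[0,0,0],0.0],[[-0.002,0,0],[0,0,0],0.0],[[-0.002,0,0],[0,0,0],0.0],[[-0.002,0,0],[0,0,0],0.0],[[-0.002,0,0],[0,0,0],0.0]]}}

```text
t: 23.15
ee_pos: [0.4875, -0.0578, 0.1452]
tool_rot: [0.119, -3.134, 0.002]
ft_force: [-11.7, -0.8, 6.8]
gripper_width: 0.0
finger_force: 5.7
```

It's at a stiff stop: 7 N more moved it only 0.4 mm. With the tongue over the plate, the latch is home. Back off, raise and hand in.

Call:
{"op": "play_rows", "data": {"deltas": [[[0.005,0,0],[0,0,0],0.0],[[0.015,0,0],[0,0,0],0.0],[[0.025,0,-0.005],[0,0,0],0.0],[[0.025,0,-0.02],[0,0,0],0.0],[[0.025,0,-0.04],[0,0,0],0.0],[[0.025,0,-0.06],[0,0,0],0.0],[[0.025,0,-0.08],[0,0,0],0.0],[[0.025,0,-0.1],[0,0,0],0.0],[[0.025,0,-0.1],[0,0,0],0.0],[[0.025,0,-0.1],[0,0,0],0.0]]}}

```text
t: 23.98
ee_pos: [0.465, -0.0598, 0.2468]
tool_rot: [-0.119, 3.137, -0.003]
ft_force: [-0.8, 0.4, -0.1]
gripper_width: -0.0003
finger_force: 0.0
```

```bash
python3 -c "
from rig import arm
print(arm.close_job())"
```

```text
the job is handed in; nothing more can be done
None
```

The stage top sits on the base with the grip at about 79.6 mm (home is 80 mm) and level in the wrist view, and the latch post is pushed to a hard stop (travel measured at 24 to 26.5 mm) with its tongue over the plate; I handed the job in at about 24 s, and the hand-in gave no verdict.

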